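Close and lock the dust box hatch

TASK

Close the clean-out hatch of the grey dust box: lay the loose notched cover into its recess, turned so that its missing corner fits round the stud's block and it lies flush. Then press the stud down and, while pressing, turn it a quarter turn clockwise (seen from above), so that its tongue swings over the cover and the stud drops into its catch and stays locked when let go.

Things in the scene. Friction and masses are not known exactly. Their poses are not given: they have to be found in the camera images.
- dust_box: Grey dust box fixed to the bench, 170 x 200 x 50 mm; origin: underside centre. In its top an open recess, 96 (x) by 136 mm (y), centred on the origin; its corner x < -8, y < -28 mm is filled flush by the stud's block. A ledge 10 mm below the top carries the cover, with 3 mm play all round. Cover home: its origin at (0, 0, 40) mm here, both frames' axes in the same directions, tops flush.
- cover: Loose flat metal cover, 90 (x) by 130 (y) by 10 mm, 0.22 kg, with a 40 x 40 mm corner (x < -5, y < -25 mm) cut away. Origin: underside centre of the full 90 x 130 outline. It starts flat on the bench, right way up. On top a dark bridge handle: a bar along x, 60 mm long, 12 mm wide, from 22 to 36 mm above the underside, on two posts.
- cover_grip (a point): Grasp point on the cover's handle, at (4, 18, 32) mm of the cover's frame: middle of the bar, 4 mm below its top. Axes as the cover's: the bar runs along x, the fingers close along y (12 mm). With the TCP here the fingertips clear the cover by 3 mm.
- stud_grip (a point): Grasp point on the stud's axis (x = -27, y = -47 mm of the box frame), 4 mm below the top of its wing, 90 mm above the bench when parked. The wing: an upright aluminium bar 38 mm long, 12 thick, 24 high, slotted on top, its bottom 20 mm above the box when parked. Axes move with the stud: wing along x, fingers close along y; parked, x is parallel to the box's x.
- tongue (a joint): Turn of stud and tongue, rad, clockwise from above: about 0 parked, stop at 1.70. The steel tongue (16 mm wide, 46 mm from axis to tip, 2 mm above the box's top, does not sink with the stud) points to the box's -x when parked, to +y over the cover after a quarter turn. Unpressed it is blocked at about 0.17. The catch takes it from about 1.28 on (1.56 is right); unpressed it cannot turn back.
- stud (a joint): How far the stud is pressed down, m: 0 parked, stop at 0.0135. A spring pushes it up (2 N at 0, 8 N at 0.0135). It turns between park and catch only if pressed 0.009 or more (0.0115 is right); do not force it. Over the catch, let go, the spring lifts it to 0.003, where it stays, 3 mm lower than parked.

How it is judged:
By the outcome, as a careful person would: the job done as asked, in the order asked, and still so for the second after the job is handed in, with the robot touching nothing.
It also fails if it takes over 54 s, if anything falls off the work surface, if the arm or the gripper's body presses on something with over 40 N, if the wrist force passes 120 N, or if a joint passes its speed limit or range.

ROBOT

A 7-joint arm with a two-finger parallel gripper is mounted at the origin on a cart in front of the work surface, level with it; the furniture and walls round the work are solid. World frame = base frame: x ahead of the robot, y to its left, z up, the work surface at z = 0. Lengths are in m, angles in rad, forces in N, time in s.
With the tool pointing down it reaches from about 0.4 to 0.85 m from the base axis. Payload 10.4 kg.
Tool frame: the origin (TCP) lies between the finger pads, 19 mm behind the fingertips; this is the grasp point; z points along the fingers, y is the line along which they close (so a half turn about z gives the same grasp; the last joint's range is limited). The gripper opens to 85 mm and grips with 20 to 120 N. Pads are 22 mm wide; open, the fingers measure 114 mm over their backs; the gripper's body (76 mm by 85 mm) begins 54 mm behind the grasp point. The pads swing forward as they close: fully open they stand 13 mm farther back than shut.
Start: joints at [-1.26, 0.332, -0.065, 1.46, 0.022, 1.35, -0.088], TCP at [0.205, 0.591, 0.25] pointing down, gripper open.
Joint ranges: [-2.6, 2.6], [-0.5, 2.12], [-1.47, 1.34], [0.16, 2.42], [-1.27, 4.41], [0.06, 2.06], [-2.6, 2.6]. Speed limits (rad/s): [2.22, 2.22, 2.79, 2.79, 3.14, 3.14, 3.14].

INTERFACE

Orientations are given as a unit quaternion [x, y, z, w].
In Python, from workcell import manip, optics gives the robot as it stands.
- The arm moves only by the tool jog_arm, never from a script. Its arguments are lists of equal length, an entry for each row: "dr": the turn, a rotation vector about the tool's x, y, z normalised to -1 to 1, where 1 is 4 degrees, a list of three; "translation": the shift along the tool's x, y, z normalised to -1 to 1, where 1 is 0.025 m, a list of three; "jaw": the opening, from 0 (shut) to 1 (fully open). A call has 1 to 10 rows; each row shifts and turns the commanded pose from where the row before left it, along the tool's axes as they then stand; what a row does not reach is not made up. A row lasts 1/10 s, in which the tool goes at most 50 mm and 8.59 degrees, less where a joint would pass 70% of its speed; a pose out of reach is approached as far as the arm can. A call with a number of a shift or a turn outside -1 to 1 is refused whole. A call with a gripper value outside its range is refused whole. The fingers move at their own pace and stop on an object; "squeeze" is the grip in N (left out, the last holds). Time passes only in rows, so rows that do not move let the fingers close. It gives the time, the measured TCP pose, the force, the opening and the grip force at its end, in the units of the state.
- manip.get_obs(): the state, without advancing time (a new reading comes with each control period).
- optics.camera(name): name is "scene" or "top"; returns a dict with "color" (480x640x3 uint8, red, green, blue), "mtx" (3x3 intrinsics, pixels), "R" (3x3) and "t" (3): a world point X has camera coordinates R X + t. Camera axes: x right, y down, z forward; pixel columns grow to the right and rows downward; lengths in m; the calibration is good to about 2 mm. A picture is of the moment at which its call begins. There is no depth.
- manip.hand_in(): hands the job in; it is judged then, once.
The state is a dict: "clock": time; "joint_pos": joint angles; "joint_velocities": joint speeds; "tau": joint torques, N m; "position": TCP position; "ee_rot": TCP orientation; "ft_force": force on the tool from outside, world axes, zero at the start; "torque": the same for the moment, N m; "grip_width": opening from 0.0 (shut) to 1.0 (fully open); "grasp_force": force on a finger pad.
Only numpy, scipy, OpenCV 4.12 (cv2) and the standard library are available. Lean on these libraries where they do the work, as an engineer would, in place of code of your own. Each camera call takes 0.05 s, during which the arm holds its last target. There are 200 camera calls.

## Working session

There is one attempt and no reset: what is moved stays moved. The work goes in short steps, Python scripts to look and compute and a tool call to move; the robot and the scene stay as the last step left them, time stands still between calls to the robot, and variables do not carry over. Pictures are saved under pics/ and viewed, at most 10 in all, crops included, and the job is handed in when it is done.

Besides the shell and the picture viewer there is one more tool, called after "Emit:" by a JSON object that holds its "op" and its "data", one argument or row to a line. jog_arm: Moves the arm, as the interface text tells. Scaled input: -1 to 1 covers 0.025 m each way for a shift and 4 degrees each way for a turn. Its arguments: {"type":"object","properties":{"dr":{"type":"array","items":{"type":"array","items":{"type":"number"}}},"translation":{"type":"array","items":{"type":"array","items":{"type":"number"}}},"jaw":{"type":"array","items":{"type":"number"}},"squeeze":{"type":"number"}},"required":["dr","translation","jaw"]}

```bash
mkdir -p pics; ls; python3 - <<'E'
from workcell import manip, optics
import cv2, numpy as np
o=manip.get_obs(); print(o)
for n in ("scene","top"):
    c=optics.camera(n); cv2.imwrite(f"pics/{n}0.png",c["color"][:,:,::-1]); print(n,c["mtx"],c["R"],c["t"])
    np.savez(f"{n}0.npz",**c)
E
```

```text
pics
{'clock': 0.0, 'joint_pos': array([-1.25962453,  0.33287556, -0.06469193,  1.46095368,  0.02157379,
        1.34990913, -0.08852165]), 'joint_velocities': array([-0.00090398, -0.00049835,  0.0016092 ,  0.00110336, -0.00053191,
        0.00052178,  0.00087656]), 'tau': array([ 7.28466403e-04, -6.25444221e+01,  4.90182603e-02, -3.91599476e+01,
        1.60444347e-02,  9.96953342e-03, -6.76811247e-07]), 'position': array([0.20463954, 0.59016944, 0.24920768]), 'ee_rot': array([ 1.66119082e-01,  9.86105432e-01, -7.19087713e-04, -9.81134932e-05]), 'ft_force': array([-0.49508015,  0.5591252 , -0.65740219]), 'torque': array([ 0.01883973, -0.00607499, -0.05056618]), 'grasp_force': 0.0, 'grip_width': 1.000081840421125}
scene [[492.71981726   0.         315.78522905]
 [  0.         492.71981726 230.00967536]
 [  0.           0.           1.        ]] [[ 0.87656522 -0.48127875  0.00204425]
 [-0.26229355 -0.48127458 -0.83640712]
 [ 0.40352882  0.7326292  -0.54810487]] [-0.39896824  0.24153843  0.72329966]
top [[594.98716334   0.         315.37791581]
 [  0.         594.98716334 232.65698941]
 [  0.           0.           1.        ]] [[-0.01306753 -0.99984299  0.01196845]
 [-0.99311836  0.01158461 -0.11654061]
 [ 0.11638366 -0.01340899 -0.99311381]] [0.08859174 0.51318153 1.23794541]
```

View pics/scene0.png

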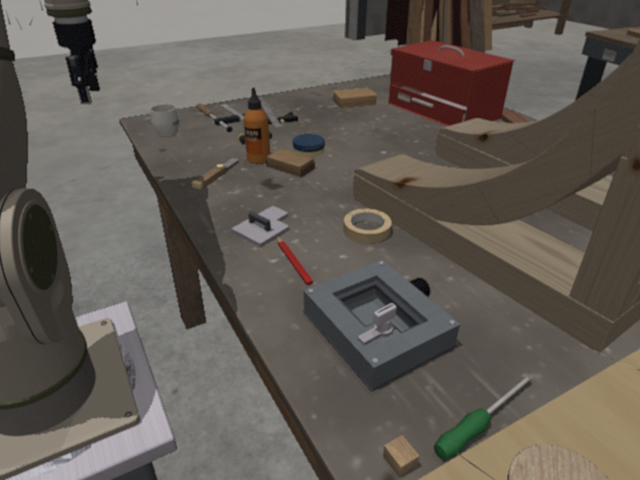

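View pics/top0.png

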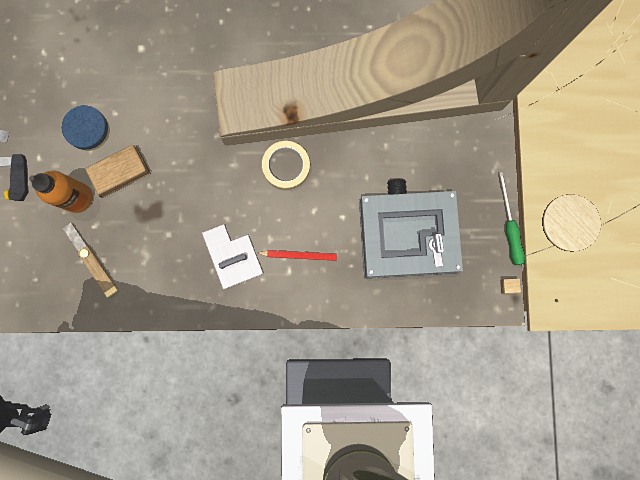

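The scene view shows the box at about (380,320), with the stud wing at (385,315) and its tongue pointing to -x, and the cover at (262,227). The top view shows the box at (411,234), aligned with the world axes, the stud at (436,245), and the cover at (232,257) with its bar from (220,266) to (246,256) and its notch at the upper right.

Next I'll look at enlarged tiles.

```bash
python3 - <<'E'
import cv2, numpy as np
t=cv2.imread("pics/top0.png"); s=cv2.imread("pics/scene0.png")
def crop(im,x,y,w,h): return cv2.resize(im[y:y+h,x:x+w],(400,300),interpolation=cv2.INTER_CUBIC)
m=np.vstack([np.hstack([crop(t,190,215,96,72),crop(t,347,180,136,102)]),np.hstack([crop(s,220,195,80,60),crop(s,295,255,172,129)])])
cv2.imwrite("pics/mos.png",m)
for n,im,pts in (("t",t,[(215,240),(245,275),(233,261),(380,270),(400,230),(437,250),(455,230),(190,240)]),("s",s,[(245,230),(275,215),(262,219),(320,320),(385,312),(350,290),(250,260)])):
    h=cv2.cvtColor(im,cv2.COLOR_BGR2HSV)
    for p in pts: print(n,p,im[p[1],p[0]],h[p[1],p[0]])
E
```

```text
t (215, 240) [243 243 247] [  0   4 247]
t (245, 275) [247 246 248] [165   2 248]
t (233, 261) [152 146 147] [125  10 152]
t (380, 270) [181 180 173] [ 94  11 181]
t (400, 230) [178 177 169] [ 93  13 178]
t (437, 250) [119 114 120] [155  13 120]
t (455, 230) [174 174 165] [ 90  13 174]
t (190, 240) [124 138 148] [ 18  41 148]
s (245, 230) [147 144 148] [158   7 148]
s (275, 215) [150 146 150] [150   7 150]
s (262, 219) [67 62 60] [111  27  67]
s (320, 320) [53 52 48] [96 24 53]
s (385, 312) [150 143 149] [146  12 150]
s (350, 290) [59 57 54] [102  22  59]
s (250, 260) [ 90  96 102] [ 15  30 102]
```

View pics/mos.png

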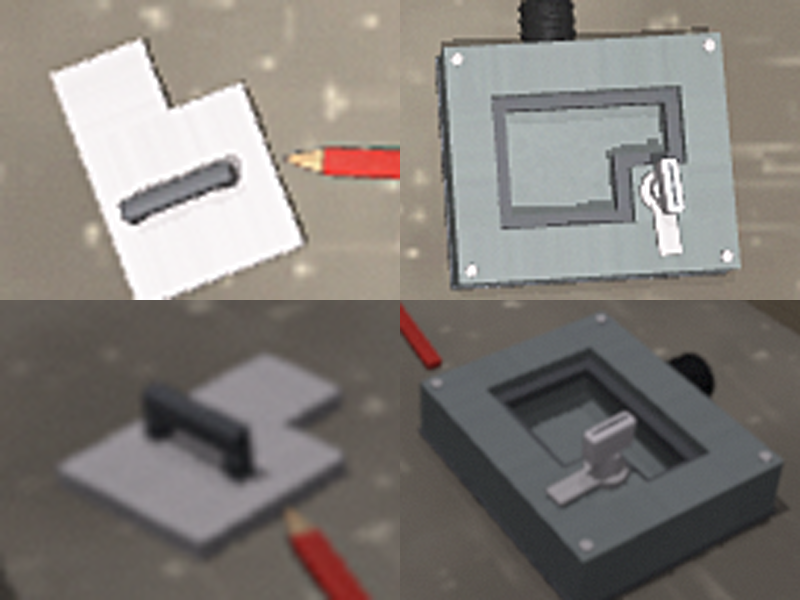

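The tiles show the cover with its notch at the upper right and the bar offset to the other side. On the box, the four screws, the recess and the stud wing with its tongue are clear in both views.

Next I'll measure them by masks and rays, and triangulate the heights.

```bash
cat > h.py <<'E'
import cv2, numpy as np
def load(n): return dict(np.load(n+".npz"))
def cast(c,uv,z):
    uv=np.atleast_2d(uv).astype(float); d=np.c_[uv,np.ones(len(uv))]@np.linalg.inv(c["mtx"]).T@c["R"]
    o=-c["R"].T@c["t"]; return o+d*((z-o[2])/d[:,2:3])
def proj(c,X):
    p=(np.atleast_2d(X)@c["R"].T+c["t"])@c["mtx"].T; return p[:,:2]/p[:,2:]
def tri(c1,u1,c2,u2):
    P=lambda c:c["mtx"]@np.c_[c["R"],c["t"]]
    X=cv2.triangulatePoints(P(c1),P(c2),np.float64(u1).T,np.float64(u2).T); return (X[:3]/X[3]).T
def big(mask,roi):
    m=np.zeros(mask.shape,np.uint8); x0,y0,x1,y1=roi; m[y0:y1,x0:x1]=mask[y0:y1,x0:x1]
    cs,_=cv2.findContours(m,cv2.RETR_EXTERNAL,cv2.CHAIN_APPROX_NONE); return max(cs,key=cv2.contourArea)[:,0]
def rect(P): # metric min rect -> centre, (size), angle of long side deg
    (c,(w,h),a)=cv2.minAreaRect((P[:,:2]*1000).astype(np.float32)); 
    if w>h: a,w,h=a,w,h
    else: a,w,h=a+90,h,w
    return np.array(c),w,h,a
E
python3 - <<'E'
from h import *
t,s=load("top0"),load("scene0")
T=t["color"].astype(int); S=s["color"].astype(int)
m=(T.min(2)>200)
c=big(m,(195,215,275,295)); print("cover",rect(cast(t,c,.010)))
print("cov poly",cv2.approxPolyDP(c[:,None],3,True)[:,0].tolist())
b=((T[:,:,2]>T[:,:,0]+2)&(T.min(2)>120)).astype(np.uint8); b=cv2.morphologyEx(b,cv2.MORPH_CLOSE,np.ones((3,3)))
c=big(b,(345,180,480,290)); print("box",rect(cast(t,c,.05)))
# recess
for z in (.05,):
    r=((T.max(2)<135)).astype(np.uint8); c=big(r,(375,205,450,260)); P=cast(t,c,z); print("recess",rect(P),cv2.boundingRect(c))
# screws
def blobs(img,mask,roi):
    mm=np.zeros(mask.shape,np.uint8);x0,y0,x1,y1=roi;mm[y0:y1,x0:x1]=mask[y0:y1,x0:x1]
    n,l,st,ce=cv2.connectedComponentsWithStats(mm); return [(tuple(np.round(ce[i],1)),int(st[i,4])) for i in range(1,n) if st[i,4]>2]
print("screws top",blobs(T,T.min(2)>205,(355,185,470,285)))
print("screws scene",blobs(S,S.min(2)>95,(300,255,460,385)))
h=blobs(T,(T.max(2)<190),(214,248,252,274)); print("bar top",h)
print("bar scn",blobs(S,S.max(2)<95,(244,205,275,234)))
E
```

```text
cover (array([475.03970337, 262.26269531]), 130.59109497070312, 89.91088104248047, 20.935871124267578)
cov poly [[222, 225], [202, 233], [225, 288], [258, 275], [261, 270], [247, 235], [230, 241]]
box (array([ 506.98498535, -116.33086395]), 205.02603149414062, 173.08853149414062, 92.5690336227417)
recess (array([ 508.98339844, -119.53136444]), 136.4224853515625, 96.60356140136719, 92.55457949638367) (378, 209, 67, 49)
screws top [((np.float64(451.8), np.float64(194.8)), 11), ((np.float64(365.8), np.float64(199.8)), 11), ((np.float64(439.2), np.float64(242.6)), 75), ((np.float64(436.0), np.float64(255.6)), 131), ((np.float64(433.7), np.float64(244.2)), 6), ((np.float64(458.0), np.float64(266.8)), 10), ((np.float64(370.9), np.float64(271.7)), 12)]
screws scene [((np.float64(324.8), np.float64(256.5)), 10), ((np.float64(342.9), np.float64(256.5)), 39), ((np.float64(380.0), np.float64(312.1)), 4637), ((np.float64(314.3), np.float64(267.0)), 11), ((np.float64(326.2), np.float64(269.3)), 10), ((np.float64(449.9), np.float64(278.5)), 23), ((np.float64(314.5), np.float64(282.5)), 4), ((np.float64(372.6), np.float64(311.3)), 475), ((np.float64(446.9), np.float64(306.0)), 10), ((np.float64(387.7), np.float64(321.7)), 6), ((np.float64(396.6), np.float64(324.9)), 20), ((np.float64(387.7), np.float64(330.7)), 37)]
bar top [((np.float64(232.8), np.float64(260.2)), 199), ((np.float64(214.7), np.float64(270.4)), 16)]
bar scn [((np.float64(256.6), np.float64(215.8)), 427)]
```

```bash
python3 - <<'E'
from h import *
t,s=load("top0"),load("scene0"); S=s["color"].astype(float).min(2)
st=np.array([(365.8,199.8),(451.8,194.8),(458,266.8),(370.9,271.7)])
# scene order by top order: +x+y, +x-y, -x-y, -x+y
ss=[]
for u,v in [(310.5,290.7),(381.8,262.7),(452.8,322.1),(375,360.3)]:
    u0,v0=int(round(u))-5,int(round(v))-5; w=S[v0:v0+11,u0:u0+11]; w=np.clip(w-np.percentile(w,80)-15,0,None)
    yy,xx=np.mgrid[v0:v0+11,u0:u0+11]; ss.append(((w*xx).sum()/w.sum(),(w*yy).sum()/w.sum()))
ss=np.array(ss); print(ss.round(1))
P=cast(t,st,.05); pred=proj(s,P); print(pred.round(1)); print("screws z05",P.round(4).tolist(),P.mean(0))
from itertools import permutations
o=min(permutations(range(4)),key=lambda o:abs(pred-ss[list(o)]).sum()); ss=ss[list(o)]
X=tri(t,st,s,ss); print("tri screws",X.round(4).tolist(),X.mean(0)); print("reproj err",(proj(t,X)-st).round(1).tolist())
B=tri(t,np.array([(220,265.9),(246.6,255.3)]),s,np.array([(250,212.6),(270,221.4)])); print("bar",B.round(4).tolist(),B.mean(0))
print("bar z36",cast(t,[(232.8,260.2)],.036))
W=tri(t,[(439.2,242.6)],s,[(386.1,308.7)]); print("wing",W, cast(t,[(439.2,242.6)],.094))
def pose(c,yaw,p):
    a=np.radians(yaw); return c+np.array([[np.cos(a),-np.sin(a)],[np.sin(a),np.cos(a)]])@p
print("cover grip",pose(np.array([475,262.3]),110.9,np.array([4,18])))
for c in ([509,-119.5],1000*P.mean(0)[:2]):
    print("home grip",pose(np.array(c),2.56,np.array([4,18])),"stud",pose(np.array(c),2.56,np.array([-27,-47])))
E
```

```text
[[310.4 290. ]
 [380.9 262.1]
 [451.7 321.5]
 [374.7 359.8]]
[[381.6 262.1]
 [452.8 321.4]
 [375.7 359.8]
 [311.3 289.9]]
screws z05 [[0.5804, -0.0249, 0.05], [0.5892, -0.2074, 0.05], [0.4366, -0.2143, 0.05], [0.4287, -0.032, 0.05]] [ 0.50871175 -0.11961705  0.05      ]
tri screws [[0.5799, -0.0246, 0.0501], [0.5886, -0.207, 0.05], [0.4361, -0.214, 0.0501], [0.4281, -0.0317, 0.0499]] [ 0.50816947 -0.11931048  0.05000291]
reproj err [[-0.1, 0.2], [-0.2, 0.3], [-0.1, 0.2], [-0.1, 0.3]]
bar [[0.4453, 0.2844, 0.0318], [0.4675, 0.2281, 0.033]] [0.45643913 0.25626145 0.03239921]
bar z36 [[0.45715231 0.25684707 0.036     ]]
wing [[ 0.48395577 -0.16774521  0.09108999]] [[ 0.48351394 -0.1670046   0.094     ]]
cover grip [456.75736746 259.61553391]
home grip [ 512.19202783 -101.33930182] stud [ 484.12622763 -167.65906403]
home grip [ 511.90377839 -101.45635603] stud [ 483.8379782  -167.77611824]
```

Emit:
{"op": "jog_arm", "data": {
  "dr": [
    [0,0,1],
    [0,0,1],
    [0,0,1],
    [0,0,1],
    [0,0,1],
    [0,0,1],
    [0,0,1],
    [0,0,1],
    [0,0,1],
    [0,0,1]
  ],
  "translation": [
    [0,0,0],
    [0,0,0],
    [0,0,0],
    [0,0,0],
    [0,0,0],
    [0,0,0],
    [0,0,0],
    [0,0,0],
    [0,0,0],
    [0,0,0]
  ],
  "jaw": [0.5,0.5,0.5,0.5,0.5,0.5,0.5,0.5,0.5,0.5],
  "squeeze": 60
}}

```text
clock: 1.1
position: [0.2047, 0.5903, 0.2495]
ee_rot: [0.495, 0.869, -0.0, 0.0]
ft_force: [-0.4, -0.1, 1.4]
grip_width: 0.502
grasp_force: 0.0
```

Emit:
{"op": "jog_arm", "data": {
  "dr": [
    [0,0,1],
    [0,0,1],
    [0,0,0.5],
    [0,0,0],
    [0,0,0],
    [0,0,0],
    [0,0,0],
    [0,0,0],
    [0,0,0],
    [0,0,0]
  ],
  "translation": [
    [0,0,0],
    [0,0,0],
    [0,0,0],
    [-1,0.3,0.3],
    [-1,0.3,0.3],
    [-1,0.3,0.3],
    [-1,0.3,0.3],
    [-1,0.3,0.3],
    [-1,0.3,0.3],
    [-1,0.3,0.3]
  ],
  "jaw": [0.5,0.5,0.5,0.5,0.5,0.5,0.5,0.5,0.5,0.5]
}}

```text
clock: 2.1
position: [0.3166, 0.4446, 0.1969]
ee_rot: [0.567, 0.824, -0.0, 0.0]
ft_force: [0.1, -0.3, 0.3]
grip_width: 0.504
grasp_force: 0.0
```

Emit:
{"op": "jog_arm", "data": {
  "dr": [
    [0,0,0],
    [0,0,0],
    [0,0,0],
    [0,0,0],
    [0,0,0],
    [0,0,0],
    [0,0,0],
    [0,0,0],
    [0,0,0],
    [0,0,0]
  ],
  "translation": [
    [-1,0.29,0.4],
    [-1,0.29,0.4],
    [-1,0.29,0.4],
    [-1,0.29,0.4],
    [-1,0.29,0.4],
    [-1,0.29,0.4],
    [-1,0.29,0.4],
    [-1,0.29,0.4],
    [-0.98,0.27,0.4],
    [0,0,0]
  ],
  "jaw": [0.5,0.5,0.5,0.5,0.5,0.5,0.5,0.5,0.5,0.5]
}}

```text
clock: 3.1
position: [0.4578, 0.2551, 0.106]
ee_rot: [0.569, 0.822, -0.001, 0.0]
ft_force: [0.6, -2.1, 1.1]
grip_width: 0.497
grasp_force: 0.0
```

```bash
python3 - <<'E'
from workcell import manip, optics
import cv2, numpy as np
ims=[]
for n in ("scene","top"):
    c=optics.camera(n); np.savez(f"{n}1.npz",**c); ims.append(c["color"][:,:,::-1])
o=manip.get_obs(); print(o["position"],o["joint_pos"].round(2),o["ee_rot"])
cr=lambda im,x,y:cv2.resize(im[y:y+120,x:x+120],(400,400),interpolation=cv2.INTER_CUBIC)
cv2.imwrite("pics/m1.png",np.hstack([cr(ims[0],200,140),cr(ims[1],175,200)]))
E
```

```text
[0.45648037 0.25875482 0.10717492] [-0.86  0.25  0.29  1.9  -0.08  1.   -0.17] [ 5.67759958e-01  8.23194041e-01 -3.81944782e-04 -2.34036582e-04]
```

View pics/m1.png

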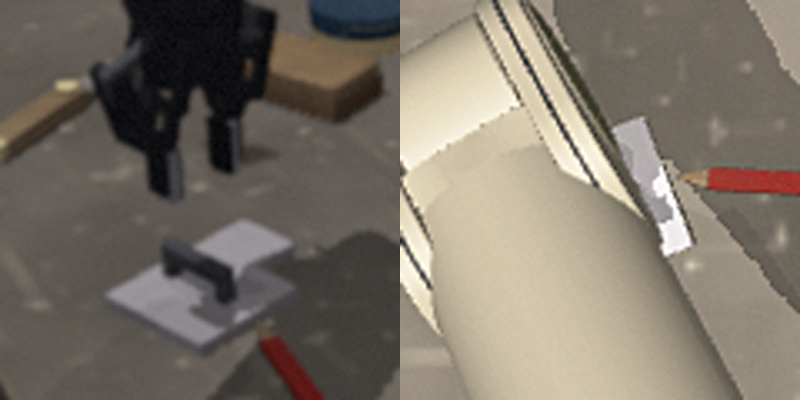

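In the scene tile the fingers straddle the bar line (bar at about (262,220) in the full image). In the top view the arm hides the cover. I'll descend and grip.

Emit:
{"op": "jog_arm", "data": {
  "dr": [
    [0,0,0],
    [0,0,0],
    [0,0,0],
    [0,0,0],
    [0,0,0],
    [0,0,0],
    [0,0,0],
    [0,0,0],
    [0,0,0],
    [0,0,0]
  ],
  "translation": [
    [0,0,0.8],
    [0,0,0.8],
    [0,0,0.8],
    [0,0,0.4],
    [0,0,0.2],
    [0,0,0],
    [0,0,0],
    [0,0,0],
    [0,0,0],
    [0,0,0]
  ],
  "jaw": [0.5,0.5,0.5,0.5,0.5,0.5,0.0,0.0,0.0,0.0],
  "squeeze": 60
}}

```text
clock: 4.2
position: [0.4571, 0.2594, 0.0335]
ee_rot: [0.567, 0.823, 0.001, 0.0]
ft_force: [-2.3, -0.5, 6.2]
grip_width: 0.126
grasp_force: 59.8
```

Emit:
{"op": "jog_arm", "data": {
  "dr": [
    [0,0,0],
    [0,0,0],
    [0,0,0],
    [0,0,0],
    [0,0,0]
  ],
  "translation": [
    [0,0,0],
    [0,0,0],
    [0,0,0],
    [0,0,-0.2],
    [0,0,-0.4]
  ],
  "jaw": [0,0,0,0,0]
}}

```text
clock: 4.7
position: [0.4561, 0.2587, 0.0475]
ee_rot: [0.567, 0.824, -0.001, -0.0]
ft_force: [-0.2, -0.0, -2.2]
grip_width: 0.127
grasp_force: 58.7
```

Emit:
{"op": "jog_arm", "data": {
  "dr": [
    [0,0,0],
    [0,0,0],
    [0,0,1],
    [0,0,1],
    [0,0,1],
    [0,0,1],
    [0,0,1],
    [0,0,1],
    [0,0,1],
    [0,0,1]
  ],
  "translation": [
    [0,0,-0.7],
    [0,0,-0.7],
    [0,0,-0.7],
    [0,0,-0.7],
    [0,0,-0.7],
    [0,0,-0.6],
    [0,0,0],
    [0,0,0],
    [0,0,0],
    [0,0,0]
  ],
  "jaw": [0,0,0,0,0,0,0,0,0,0]
}}

```text
clock: 5.7
position: [0.4566, 0.2589, 0.1507]
ee_rot: [0.773, 0.634, 0.0, -0.0]
ft_force: [-0.2, 0.0, -2.0]
grip_width: 0.125
grasp_force: 58.7
```

Emit:
{"op": "jog_arm", "data": {
  "dr": [
    [0,0,1],
    [0,0,1],
    [0,0,1],
    [0,0,1],
    [0,0,1],
    [0,0,1],
    [0,0,1],
    [0,0,1],
    [0,0,1],
    [0,0,1]
  ],
  "translation": [
    [0,0,0],
    [0,0,0],
    [0,0,0],
    [0,0,0],
    [0,0,0],
    [0,0,0],
    [0,0,0],
    [0,0,0],
    [0,0,0],
    [0,0,0]
  ],
  "jaw": [0,0,0,0,0,0,0,0,0,0]
}}

```text
clock: 6.7
position: [0.4566, 0.2589, 0.1506]
ee_rot: [0.944, 0.331, 0.0, -0.0]
ft_force: [-0.0, 0.4, -2.6]
grip_width: 0.124
grasp_force: 58.7
```

Emit:
{"op": "jog_arm", "data": {
  "dr": [
    [0,0,1],
    [0,0,1],
    [0,0,1],
    [0,0,1],
    [0,0,1],
    [0,0,1],
    [0,0,1],
    [0,0,1],
    [0,0,1],
    [0,0,0.1]
  ],
  "translation": [
    [0,0,0],
    [0,0,0],
    [0,0,0],
    [0,0,0],
    [0,0,0],
    [0,0,0],
    [0,0,0],
    [0,0,0],
    [0,0,0],
    [0,0,0]
  ],
  "jaw": [0,0,0,0,0,0,0,0,0,0]
}}

```text
clock: 7.7
position: [0.4566, 0.259, 0.1506]
ee_rot: [1.0, 0.021, 0.0, -0.0]
ft_force: [0.8, 0.6, -1.6]
grip_width: 0.125
grasp_force: 58.7
```

```bash
python3 - <<'E'
from workcell import manip
import numpy as np
o=manip.get_obs(); q=o["ee_rot"]; print(o["position"],o["joint_pos"].round(2),q,np.degrees(2*np.arctan2(q[1],q[0])))
E
```

```text
[0.45659282 0.2589972  0.15056528] [-1.06  0.2   0.51  1.87 -0.11  1.09 -2.04] [ 9.99781878e-01  2.08840705e-02  4.93825086e-05 -2.20998073e-04] 2.3933122573697645
```

Emit:
{"op": "jog_arm", "data": {
  "dr": [
    [0,0,0],
    [0,0,0],
    [0,0,0],
    [0,0,0],
    [0,0,0],
    [0,0,0],
    [0,0,0],
    [0,0,0],
    [0,0,0],
    [0,0,0]
  ],
  "translation": [
    [0.1,0.5,0],
    [0.1,1,0],
    [0.1,1,0],
    [0.1,1,0],
    [0.1,1,0],
    [0.1,1,0],
    [0.1,1,0],
    [0.1,1,0],
    [0.1,1,0],
    [0.1,1,0]
  ],
  "jaw": [0,0,0,0,0,0,0,0,0,0]
}}

```text
clock: 8.7
position: [0.4917, 0.0207, 0.1503]
ee_rot: [1.0, 0.022, 0.0, -0.0]
ft_force: [-0.4, -0.5, -1.9]
grip_width: 0.123
grasp_force: 58.7
```

Emit:
{"op": "jog_arm", "data": {
  "dr": [
    [0,0,0],
    [0,0,0],
    [0,0,0],
    [0,0,0],
    [0,0,0],
    [0,0,0],
    [0,0,0],
    [0,0,0]
  ],
  "translation": [
    [0.1,1,0],
    [0.1,1,0],
    [0.1,1,0],
    [0.1,1,0],
    [0.1,0.7,0],
    [0.06,0.3,0],
    [0,0,0],
    [0,0,0]
  ],
  "jaw": [0,0,0,0,0,0,0,0]
}}

```text
clock: 9.5
position: [0.5111, -0.1008, 0.1499]
ee_rot: [1.0, 0.022, -0.0, -0.0]
ft_force: [0.6, 0.4, -1.3]
grip_width: 0.121
grasp_force: 58.7
```

```bash
python3 - <<'E'
from workcell import manip, optics
import cv2, numpy as np
ims=[]
for n in ("scene","top"):
    c=optics.camera(n); np.savez(f"{n}2.npz",**c); ims.append(c["color"][:,:,::-1])
o=manip.get_obs(); q=o["ee_rot"]; print(o["position"],o["joint_pos"].round(2),np.degrees(2*np.arctan2(q[1],q[0])))
cr=lambda im,x,y:cv2.resize(im[y:y+200,x:x+200],(400,400),interpolation=cv2.INTER_CUBIC)
cv2.imwrite("pics/m2.png",np.hstack([cr(ims[0],290,180),cr(ims[1],320,140)]))
E
```

```text
[ 0.51122827 -0.10033997  0.14991641] [-0.58  0.22  0.77  1.89 -0.18  1.09 -1.26] 2.5778976979599313
```

View pics/m2.png

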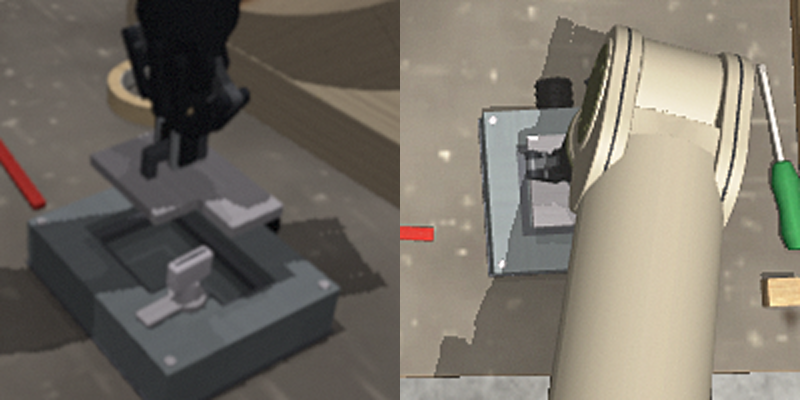

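The cover hangs right way round over the recess with its notch toward the stud. In the top view its left edge is at about column 383 and its upper edge at about row 208. I'll check the held cover's position numerically on the visible edges.

```bash
python3 - <<'E'
from h import *
t,s=load("top2"),load("scene2")
a=np.radians(2.55); R=np.array([[np.cos(a),-np.sin(a)],[np.sin(a),np.cos(a)]])
o=np.array([.5113,-.1005])-R@[.0035,.018]
C=np.array([[45,65],[45,-65],[-5,-65],[-5,-25],[-45,-25],[-45,65]])/1000
X=np.c_[C@R.T+o,np.full(6,.128)]
print("pred top",proj(t,X).round(1).tolist()); print("pred scene",proj(s,X).round(1).tolist())
G=t["color"].astype(int)
for r in (235,240,245,250): print("row",r,[tuple(G[r,c]) and int(G[r,c,0]) for c in range(376,392)],[int(G[r,c,2]-G[r,c,0]) for c in range(376,392)])
for c in (390,394,398): print("col",c,[int(G[r,c,0]) for r in range(200,216)],[int(G[r,c,0]) for r in range(246,262)])
L=s["color"].astype(int).sum(2)//3
# scene corners: contour of the cover-coloured region
m=((s["color"].astype(int)[:,:,0]>=s["color"].astype(int)[:,:,1])&(L>62)).astype(np.uint8)
c=big(m,(325,235,440,300)); print(cv2.approxPolyDP(c[:,None],2,True)[:,0].tolist())
E
```

```text
pred top [[383.5, 207.7], [448.9, 204.1], [451.0, 229.2], [430.8, 230.3], [432.5, 250.5], [386.8, 253.1]]
pred scene [[379.8, 238.8], [432.5, 280.2], [406.9, 291.4], [389.8, 276.8], [368.7, 285.5], [335.5, 255.0]]
row 235 [167, 165, 172, 168, 70, 81, 85, 86, 117, 107, 162, 159, 156, 160, 159, 157] [8, 9, 9, 10, 7, 5, 1, 4, 5, -5, -4, -3, -4, -7, -5, -5]
row 240 [167, 163, 171, 172, 73, 83, 85, 83, 93, 102, 168, 156, 159, 155, 156, 155] [6, 7, 5, 7, 2, 4, 4, 5, 4, 0, -5, -4, -6, -5, -4, -6]
row 245 [167, 169, 118, 111, 92, 82, 85, 86, 90, 105, 136, 186, 180, 179, 177, 178] [9, 8, 5, 5, 3, 5, 2, 3, 4, 3, -8, -8, -6, -8, -5, -6]
row 250 [169, 108, 110, 115, 113, 79, 87, 85, 85, 116, 121, 191, 181, 177, 177, 179] [7, 2, 4, 5, 5, 1, 1, 2, 2, 6, -6, -8, -5, -3, -4, -4]
col 390 [111, 111, 110, 112, 113, 109, 109, 119, 169, 176, 176, 174, 175, 172, 183, 151] [178, 175, 176, 179, 177, 179, 190, 114, 73, 74, 72, 86, 102, 103, 104, 101]
col 394 [112, 112, 112, 112, 113, 114, 109, 140, 171, 175, 173, 175, 174, 173, 178, 186] [181, 175, 173, 179, 177, 174, 189, 96, 72, 75, 71, 96, 103, 102, 102, 101]
col 398 [114, 116, 116, 113, 113, 113, 106, 154, 174, 177, 174, 174, 177, 191, 117, 51] [178, 176, 176, 179, 177, 179, 165, 89, 72, 74, 70, 101, 105, 101, 102, 101]
[[325, 235], [325, 281], [348, 273], [357, 282], [360, 281], [363, 285], [359, 287], [363, 285], [367, 292], [388, 283], [405, 298], [421, 293], [428, 287], [431, 292], [439, 291], [439, 235], [410, 235], [394, 248], [391, 260], [377, 265], [370, 261], [365, 270], [359, 266], [360, 255], [366, 251], [365, 235]]
```

Emit:
{"op": "jog_arm", "data": {
  "dr": [
    [0,0,0],
    [0,0,0],
    [0,0,0],
    [0,0,0],
    [0,0,0]
  ],
  "translation": [
    [0.01,0.04,0.8],
    [0,0,0.8],
    [0,0,0.6],
    [0,0,0.3],
    [0,0,0]
  ],
  "jaw": [0,0,0,0,0]
}}

```text
clock: 10.1
position: [0.5111, -0.102, 0.0867]
ee_rot: [1.0, 0.022, -0.001, -0.0]
ft_force: [0.1, 0.6, -1.2]
grip_width: 0.125
grasp_force: 58.7
```

```bash
python3 - <<'E'
from workcell import manip, optics
import cv2, numpy as np
from h import *
for i in range(3):
    s=optics.camera("scene"); o=manip.get_obs(); print(o["position"].round(4))
t=optics.camera("top"); G=t["color"].astype(int)
q=o["ee_rot"]; print(np.degrees(2*np.arctan2(q[1],q[0])))
cr=lambda im,x,y:cv2.resize(im[y:y+120,x:x+160,::-1],(800,600),interpolation=cv2.INTER_CUBIC)
cv2.imwrite("pics/m3.png",cr(s["color"],300,250))
for r in (240,245,250,255): print("row",r,[int(G[r,c,0]) for c in range(374,394)])
for c in (390,394,398): print("col",c,[int(G[r,c,0]) for r in range(200,218)],[int(G[r,c,0]) for r in range(246,264)])
E
```

```text
[ 0.5116 -0.1023  0.0875]
[ 0.5119 -0.1024  0.088 ]
[ 0.5121 -0.1025  0.0882]
2.479028063820221
row 240 [106, 111, 113, 118, 117, 115, 82, 78, 92, 169, 160, 159, 160, 160, 159, 157, 160, 159, 159, 158]
row 245 [116, 116, 113, 114, 116, 116, 91, 81, 85, 135, 158, 153, 157, 175, 176, 179, 172, 176, 176, 178]
row 250 [114, 117, 115, 113, 119, 117, 115, 82, 83, 112, 186, 176, 175, 176, 178, 177, 180, 177, 177, 176]
row 255 [112, 113, 113, 113, 115, 114, 114, 91, 80, 88, 145, 114, 117, 114, 114, 92, 98, 93, 93, 92]
col 390 [112, 114, 114, 114, 115, 112, 115, 114, 113, 113, 113, 122, 176, 181, 178, 177, 176, 176] [175, 178, 180, 179, 180, 178, 180, 181, 192, 98, 67, 89, 114, 114, 116, 117, 116, 115]
col 394 [116, 115, 114, 117, 114, 115, 117, 115, 114, 114, 108, 141, 173, 180, 179, 175, 177, 183] [176, 176, 176, 176, 178, 177, 178, 184, 163, 86, 66, 102, 116, 114, 114, 115, 114, 116]
col 398 [117, 116, 115, 115, 113, 115, 116, 113, 117, 116, 109, 143, 147, 71, 33, 35, 39, 41] [177, 184, 182, 182, 180, 184, 157, 154, 114, 85, 89, 91, 95, 97, 99, 99, 99, 99]
```

View pics/m3.png

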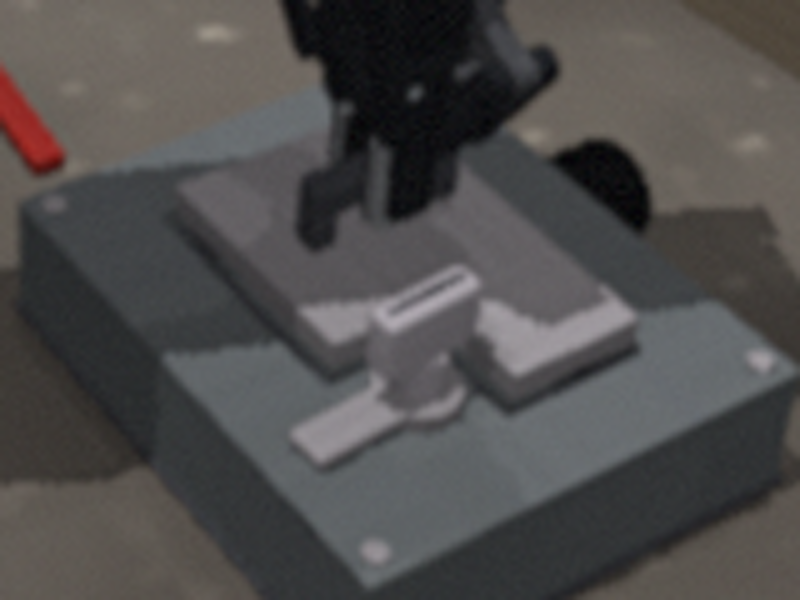

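The picture shows the cover level just above the recess, with its notch round the stud. I'll compute its offset from the box from the edges.

```bash
python3 - <<'E'
from h import *
t=load("top0")
a=np.radians(2.55); R=np.array([[np.cos(a),-np.sin(a)],[np.sin(a),np.cos(a)]])
box=np.array([.5088,-.1195])
f=lambda uv,z:(cast(t,uv,z)[:,:2]-box)@R*1000
print("+y edge",f([(382.4,240),(383.2,250)],.066)[:,1]-65)
print("+x edge",f([(394,211.03),(390,211.35)],.066)[:,0]-45)
print("-x edge",f([(394,254.3),(390,254.65)],.066)[:,0]+45)
G=t["color"].astype(int)
# recess edges, same scheme, first picture
print([int(G[225,c,0]) for c in range(372,392)],[int(G[235,c,0]) for c in range(372,392)])
for c in (390,394): print(c,[int(G[r,c,0]) for r in range(204,220)],[int(G[r,c,0]) for r in range(246,264)])
E
```

```text
+y edge [-0.54506989 -0.72951767]
+x edge [1.19942767 0.99224752]
-x edge [1.17046407 0.91610939]
[169, 168, 171, 167, 172, 170, 173, 126, 120, 120, 121, 153, 175, 173, 173, 169, 174, 172, 177, 172] [169, 169, 171, 167, 171, 171, 172, 171, 118, 122, 121, 123, 180, 170, 173, 169, 169, 169, 170, 169]
390 [169, 167, 165, 167, 166, 166, 170, 174, 100, 116, 122, 121, 127, 66, 155, 162] [169, 169, 172, 176, 122, 113, 113, 123, 125, 125, 122, 120, 168, 171, 171, 170, 168, 169]
394 [169, 166, 167, 168, 165, 168, 175, 148, 86, 117, 123, 122, 121, 73, 160, 168] [170, 170, 169, 175, 117, 107, 115, 124, 128, 124, 120, 144, 167, 171, 169, 171, 165, 170]
```

Emit:
{"op": "jog_arm", "data": {
  "dr": [
    [0,0,0],
    [0,0,0],
    [0,0,0],
    [0,0,0],
    [0,0,0],
    [0,0,0]
  ],
  "translation": [
    [-0.04,-0.025,0],
    [0,0,0.1],
    [0,0,0.15],
    [0,0,0.15],
    [0,0,0],
    [0,0,0]
  ],
  "jaw": [0,0,0,0,0,0]
}}

```text
clock: 10.9
position: [0.5104, -0.1019, 0.0773]
ee_rot: [1.0, 0.022, -0.0, 0.0]
ft_force: [-0.5, 0.7, -2.1]
grip_width: 0.126
grasp_force: 58.7
```

Emit:
{"op": "jog_arm", "data": {
  "dr": [
    [0,0,0],
    [0,0,0],
    [0,0,0],
    [0,0,0],
    [0,0,0]
  ],
  "translation": [
    [0,0,0.08],
    [0,0,0.08],
    [0,0,0.04],
    [0,0,0],
    [0,0,0]
  ],
  "jaw": [0,0,0,0,0]
}}

```text
clock: 11.4
position: [0.5107, -0.1019, 0.0735]
ee_rot: [1.0, 0.021, 0.0, -0.001]
ft_force: [-7.1, 2.2, 14.4]
grip_width: 0.125
grasp_force: 61.2
```

Emit:
{"op": "jog_arm", "data": {
  "dr": [
    [0,0,0],
    [0,0,0],
    [0,0,0],
    [0,0,0],
    [0,0,0],
    [0,0,0],
    [0,0,0],
    [0,0,0],
    [0,0,0],
    [0,0,0]
  ],
  "translation": [
    [0,0,-0.04],
    [0,0,0],
    [0,0,0],
    [0,0,0],
    [0,0,-0.2],
    [0,0,-0.5],
    [0,0,-1],
    [0,0,-1],
    [0,0,-0.3],
    [0,0,0]
  ],
  "jaw": [0,0.35,0.35,0.35,0.35,0.35,0.35,0.35,0.35,0.35]
}}

```text
clock: 12.4
position: [0.5114, -0.1018, 0.15]
ee_rot: [1.0, 0.022, 0.001, -0.0]
ft_force: [-0.6, -0.6, -0.8]
grip_width: 0.352
grasp_force: 0.0
```

```bash
python3 - <<'E'
from workcell import manip, optics
import cv2, numpy as np
for i in range(1):
    s=optics.camera("scene"); o=manip.get_obs(); print(o["position"].round(4),o["joint_pos"].round(2))
np.savez("scene4.npz",**s)
cr=lambda im,x,y:cv2.resize(im[y:y+120,x:x+160,::-1],(800,600),interpolation=cv2.INTER_CUBIC)
cv2.imwrite("pics/m4.png",cr(s["color"],300,250))
E
```

```text
[ 0.5107 -0.1017  0.1488] [-0.58  0.22  0.78  1.9  -0.18  1.09 -1.26]
```

View pics/m4.png

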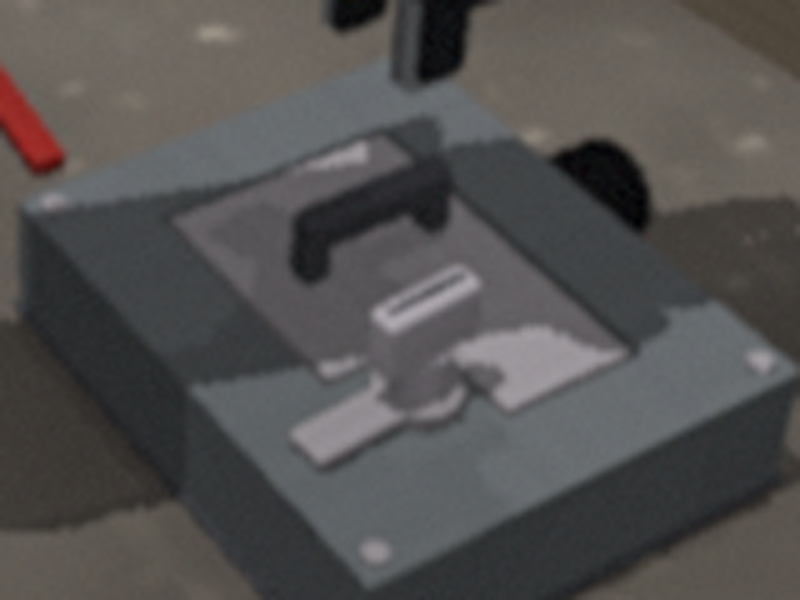

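The cover lies flush in the recess with its notch round the stud's block, and the stud is still parked. Next I'll move over the stud and swing the gripper half a turn, so the last joint has range for the clockwise turn.

Emit:
{"op": "jog_arm", "data": {
  "dr": [
    [0,0,0],
    [0,0,0],
    [0,0,0],
    [0,0,-1],
    [0,0,-1],
    [0,0,-1],
    [0,0,-1],
    [0,0,-1],
    [0,0,-1],
    [0,0,-1]
  ],
  "translation": [
    [-0.4,0.87,0],
    [-0.4,0.87,0],
    [-0.4,0.86,0],
    [0,0,0],
    [0,0,0],
    [0,0,0],
    [0,0,0],
    [0,0,0],
    [0,0,0],
    [0,0,0]
  ],
  "jaw": [0.4,0.4,0.4,0.4,0.4,0.4,0.4,0.4,0.4,0.4]
}}

```text
clock: 13.45
position: [0.4827, -0.1679, 0.1473]
ee_rot: [0.964, 0.264, -0.001, -0.0]
ft_force: [-0.1, -0.3, 0.7]
grip_width: 0.396
grasp_force: 0.0
```

Emit:
{"op": "jog_arm", "data": {
  "dr": [
    [0,0,-1],
    [0,0,-1],
    [0,0,-1],
    [0,0,-1],
    [0,0,-1],
    [0,0,-1],
    [0,0,-1],
    [0,0,-1],
    [0,0,-1],
    [0,0,-1]
  ],
  "translation": [
    [0,0,0],
    [0,0,0],
    [0,0,0],
    [0,0,0],
    [0,0,0],
    [0,0,0],
    [0,0,0],
    [0,0,0],
    [0,0,0],
    [0,0,0]
  ],
  "jaw": [0.4,0.4,0.4,0.4,0.4,0.4,0.4,0.4,0.4,0.4]
}}

```text
clock: 14.45
position: [0.4827, -0.1679, 0.1472]
ee_rot: [0.816, 0.578, -0.001, -0.001]
ft_force: [-0.5, -1.2, -0.5]
grip_width: 0.398
grasp_force: 0.0
```

Emit:
{"op": "jog_arm", "data": {
  "dr": [
    [0,0,-1],
    [0,0,-1],
    [0,0,-1],
    [0,0,-1],
    [0,0,-1],
    [0,0,-1],
    [0,0,-1],
    [0,0,-1],
    [0,0,-1],
    [0,0,-1]
  ],
  "translation": [
    [0,0,0],
    [0,0,0],
    [0,0,0],
    [0,0,0],
    [0,0,0],
    [0,0,0],
    [0,0,0],
    [0,0,0],
    [0,0,0],
    [0,0,0]
  ],
  "jaw": [0.4,0.4,0.4,0.4,0.4,0.4,0.4,0.4,0.4,0.4]
}}

```text
clock: 15.45
position: [0.4827, -0.1679, 0.1472]
ee_rot: [0.569, 0.822, -0.0, -0.001]
ft_force: [-0.3, -0.1, -0.4]
grip_width: 0.4
grasp_force: 0.0
```

Emit:
{"op": "jog_arm", "data": {
  "dr": [
    [0,0,-1],
    [0,0,-1],
    [0,0,-1],
    [0,0,-1],
    [0,0,-1],
    [0,0,-1],
    [0,0,-1],
    [0,0,-1],
    [0,0,-1],
    [0,0,-1]
  ],
  "translation": [
    [0,0,0],
    [0,0,0],
    [0,0,0],
    [0,0,0],
    [0,0,0],
    [0,0,0],
    [0,0,0],
    [0,0,0],
    [0,0,0],
    [0,0,0]
  ],
  "jaw": [0.4,0.4,0.4,0.4,0.4,0.4,0.4,0.4,0.4,0.4]
}}

```text
clock: 16.45
position: [0.4827, -0.1679, 0.1472]
ee_rot: [0.253, 0.967, -0.0, -0.001]
ft_force: [0.4, -1.0, -0.5]
grip_width: 0.401
grasp_force: 0.0
```

Emit:
{"op": "jog_arm", "data": {
  "dr": [
    [0,0,-1],
    [0,0,-1],
    [0,0,-1],
    [0,0,-1],
    [0,0,-1],
    [0,0,-1],
    [0,0,-1],
    [0,0,-1],
    [0,0,0],
    [0,0,0]
  ],
  "translation": [
    [0,0,0],
    [0,0,0],
    [0,0,0],
    [0,0,0],
    [0,0,0],
    [0,0,0],
    [0,0,0],
    [0,0,0],
    [0,0,0],
    [0,0,0]
  ],
  "jaw": [0.4,0.4,0.4,0.4,0.4,0.4,0.4,0.4,0.4,0.4]
}}

```text
clock: 17.45
position: [0.4829, -0.168, 0.1477]
ee_rot: [-0.021, 1.0, 0.0, -0.001]
ft_force: [-0.4, -0.1, 0.1]
grip_width: 0.406
grasp_force: 0.0
```

```bash
python3 - <<'E'
from workcell import manip, optics
import numpy as np
for i in range(2):
    s=optics.camera("scene"); o=manip.get_obs(); q=o["ee_rot"]; print(o["position"].round(4),o["joint_pos"].round(2),np.degrees(2*np.arctan2(q[1],q[0])),o["ft_force"].round(1))
E
```

```text
[ 0.4831 -0.168   0.1479] [-0.17  0.17  0.45  1.91 -0.08  1.08  1.93] 182.36198074442834 [-0.3  0.1 -0.6]
[ 0.4832 -0.168   0.1481] [-0.17  0.17  0.45  1.91 -0.08  1.08  1.93] 182.38155524107262 [0.2 0.3 0.1]
```

Emit:
{"op": "jog_arm", "data": {
  "dr": [
    [0,0,0],
    [0,0,0],
    [0,0,0],
    [0,0,0],
    [0,0,0],
    [0,0,0],
    [0,0,0],
    [0,0,0],
    [0,0,0],
    [0,0,0]
  ],
  "translation": [
    [-0.02,0,0.8],
    [0,0,0.8],
    [0,0,0.5],
    [0,0,0.2],
    [0,0,0],
    [0,0,0],
    [0,0,0],
    [0,0,0],
    [0,0,0],
    [0,0,0]
  ],
  "jaw": [0.4,0.4,0.4,0.4,0.4,0.4,0,0,0,0],
  "squeeze": 60
}}

```text
clock: 18.55
position: [0.4845, -0.1679, 0.0915]
ee_rot: [-0.022, 1.0, 0.0, 0.001]
ft_force: [2.3, 2.0, 1.8]
grip_width: 0.125
grasp_force: 63.1
```

```bash
python3 - <<'E'
from workcell import manip, optics
import numpy as np, cv2
for i in range(2):
    s=optics.camera("scene"); o=manip.get_obs(); q=o["ee_rot"]; print(o["position"].round(4),np.degrees(2*np.arctan2(q[1],q[0])),o["ft_force"].round(1),o["torque"].round(2),o["grip_width"],o["grasp_force"])
cr=lambda im,x,y:cv2.resize(im[y:y+120,x:x+160,::-1],(800,600),interpolation=cv2.INTER_CUBIC)
cv2.imwrite("pics/m5.png",cr(s["color"],300,250))
E
```

```text
[ 0.4845 -0.1679  0.0914] 182.49085396961536 [2.4 1.3 1.9] [ 0.38 -0.62  0.01] 0.12338039022968657 63.07450532913208
[ 0.4845 -0.1679  0.0913] 182.4900042161882 [2.6 2.2 0.8] [ 0.4  -0.77  0.01] 0.1257199642395763 63.079057931900024
```

View pics/m5.png

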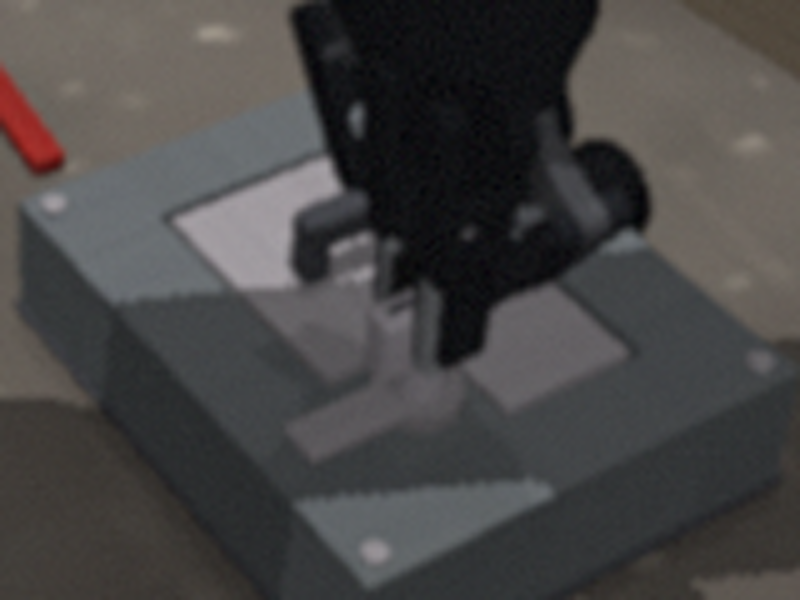

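The wing is between the pads and the tongue is still at -x. I'll press now.

Emit:
{"op": "jog_arm", "data": {
  "dr": [
    [0,0,0],
    [0,0,0],
    [0,0,0],
    [0,0,0],
    [0,0,0],
    [0,0,0]
  ],
  "translation": [
    [0,0,0.15],
    [0,0,0.15],
    [0,0,0.12],
    [0,0,0],
    [0,0,0],
    [0,0,0]
  ],
  "jaw": [0,0,0,0,0,0]
}}

```text
clock: 19.25
position: [0.4845, -0.1679, 0.0807]
ee_rot: [-0.022, 1.0, 0.0, 0.001]
ft_force: [2.5, 2.0, 6.3]
grip_width: 0.126
grasp_force: 63.8
```

```bash
python3 - <<'E'
from workcell import manip, optics
import numpy as np
for i in range(2):
    s=optics.camera("scene"); o=manip.get_obs(); q=o["ee_rot"]; print(o["position"].round(4),np.degrees(2*np.arctan2(q[1],q[0])),o["ft_force"].round(1),o["torque"].round(2),o["grip_width"],o["grasp_force"])
E
```

```text
[ 0.4845 -0.1679  0.0807] 182.4913362535964 [2.7 3.4 6.3] [ 0.6  -0.64  0.02] 0.12674922439417483 63.78235101699829
[ 0.4845 -0.1679  0.0807] 182.48761289737612 [2.9 2.2 6.8] [ 0.58 -0.64 -0.06] 0.1198317984551768 63.78259778022766
```

Emit:
{"op": "jog_arm", "data": {
  "dr": [
    [0,0,0],
    [0,0,0.3],
    [0,0,0.5],
    [0,0,0.7],
    [0,0,0.7],
    [0,0,0.7],
    [0,0,0.7],
    [0,0,0.7],
    [0,0,0.7],
    [0,0,0]
  ],
  "translation": [
    [0,0,0.04],
    [0,0,0],
    [0,0,0],
    [0,0,0],
    [0,0,0],
    [0,0,0],
    [0,0,0],
    [0,0,0],
    [0,0,0],
    [0,0,0]
  ],
  "jaw": [0,0,0,0,0,0,0,0,0,0]
}}

```text
clock: 20.35
position: [0.4845, -0.1684, 0.0798]
ee_rot: [0.153, 0.988, -0.0, 0.001]
ft_force: [2.3, 0.9, 7.4]
grip_width: 0.125
grasp_force: 63.8
```

```bash
python3 - <<'E'
from workcell import manip
import numpy as np
o=manip.get_obs(); q=o["ee_rot"]; print(o["position"].round(4),np.degrees(2*np.arctan2(q[1],q[0])),o["ft_force"].round(1),o["torque"].round(2),o["grip_width"],o["grasp_force"])
E
```

```text
[ 0.4845 -0.1684  0.0798] 162.36627508649917 [2.3 0.9 7.4] [ 0.18 -0.57 -0.05] 0.12462742893763573 63.80875110626221
```

Emit:
{"op": "jog_arm", "data": {
  "dr": [
    [0,0,0.8],
    [0,0,0.8],
    [0,0,0.8],
    [0,0,0.8],
    [0,0,0.8],
    [0,0,0.8],
    [0,0,0.8],
    [0,0,0.8],
    [0,0,0.8],
    [0,0,0.8]
  ],
  "translation": [
    [0,0,0],
    [0,0,0],
    [0,0,0],
    [0,0,0],
    [0,0,0],
    [0,0,0],
    [0,0,0],
    [0,0,0],
    [0,0,0],
    [0,0,0]
  ],
  "jaw": [0,0,0,0,0,0,0,0,0,0]
}}

```text
clock: 21.35
position: [0.484, -0.1691, 0.0797]
ee_rot: [0.42, 0.907, -0.0, 0.001]
ft_force: [0.3, -1.6, 7.0]
grip_width: 0.123
grasp_force: 63.9
```

Emit:
{"op": "jog_arm", "data": {
  "dr": [
    [0,0,0.9],
    [0,0,0.9],
    [0,0,0.9],
    [0,0,0.9],
    [0,0,0.9],
    [0,0,0.9],
    [0,0,0.9],
    [0,0,0.9],
    [0,0,0.9],
    [0,0,0.9]
  ],
  "translation": [
    [0,0,0],
    [0,0,0],
    [0,0,0],
    [0,0,0],
    [0,0,0],
    [0,0,0],
    [0,0,0],
    [0,0,0],
    [0,0,0],
    [0,0,0]
  ],
  "jaw": [0,0,0,0,0,0,0,0,0,0]
}}

```text
clock: 22.35
position: [0.4832, -0.1694, 0.0794]
ee_rot: [0.68, 0.733, -0.001, 0.0]
ft_force: [-1.2, -2.4, 6.7]
grip_width: 0.129
grasp_force: 63.9
```

Emit:
{"op": "jog_arm", "data": {
  "dr": [
    [0,0,0.3],
    [0,0,0],
    [0,0,0]
  ],
  "translation": [
    [0,0,0],
    [0,0,0],
    [0,0,0]
  ],
  "jaw": [0,0,0]
}}

```text
clock: 22.65
position: [0.4832, -0.1695, 0.0794]
ee_rot: [0.687, 0.727, -0.001, 0.0]
ft_force: [-2.0, -2.5, 6.9]
grip_width: 0.123
grasp_force: 63.9
```

```bash
python3 - <<'E'
from workcell import manip
import numpy as np
o=manip.get_obs(); q=o["ee_rot"]; print(o["position"].round(4),np.degrees(2*np.arctan2(q[1],q[0])),o["ft_force"].round(1),o["torque"].round(2),o["grip_width"],o["grasp_force"])
E
```

```text
[ 0.4832 -0.1695  0.0794] 93.19499002199262 [-2.  -2.5  6.9] [-0.59  0.3   0.01] 0.12283516423371207 63.868067264556885
```

Emit:
{"op": "jog_arm", "data": {
  "dr": [
    [0,0,0],
    [0,0,0],
    [0,0,0],
    [0,0,0],
    [0,0,0],
    [0,0,0],
    [0,0,0],
    [0,0,0]
  ],
  "translation": [
    [0,0,-0.1],
    [0,0,-0.1],
    [0,0,-0.12],
    [0,0,0],
    [0,0,0],
    [0,0,0],
    [0,0,0],
    [0,0,0]
  ],
  "jaw": [0,0,0,0,0.35,0.35,0.35,0.35]
}}

```text
clock: 23.45
position: [0.4837, -0.1677, 0.0872]
ee_rot: [0.686, 0.727, -0.0, -0.0]
ft_force: [-0.0, -0.2, 0.3]
grip_width: 0.352
grasp_force: 0.0
```

Emit:
{"op": "jog_arm", "data": {
  "dr": [
    [0,0,0],
    [0,0,0],
    [0,0,0],
    [0,0,0],
    [0,0,0],
    [0,0,0],
    [0,0,0],
    [0,0,0],
    [0,0,0],
    [0,0,0]
  ],
  "translation": [
    [0,0,-0.2],
    [0,0,-0.5],
    [0,0,-1],
    [0,0,-1],
    [0,0,-1],
    [0,0,-1],
    [0,0,-0.5],
    [0,0,0],
    [0,0,0],
    [0,0,0]
  ],
  "jaw": [0.35,0.35,0.35,0.35,0.35,0.35,0.35,0.35,0.35,0.35]
}}

```text
clock: 24.45
position: [0.4833, -0.1679, 0.2163]
ee_rot: [0.687, 0.727, -0.001, -0.001]
ft_force: [0.8, 0.4, -0.1]
grip_width: 0.348
grasp_force: 0.0
```

```bash
python3 - <<'E'
from workcell import manip, optics
import numpy as np, cv2
s=optics.camera("scene"); o=manip.get_obs(); print(o["position"].round(4),o["ft_force"].round(1),o["clock"])
cr=lambda im,x,y:cv2.resize(im[y:y+120,x:x+160,::-1],(800,600),interpolation=cv2.INTER_CUBIC)
cv2.imwrite("pics/m6.png",cr(s["color"],300,250))
E
```

```text
[ 0.4833 -0.1679  0.2163] [ 0.1  0.6 -0.3] 24.5
```

View pics/m6.png

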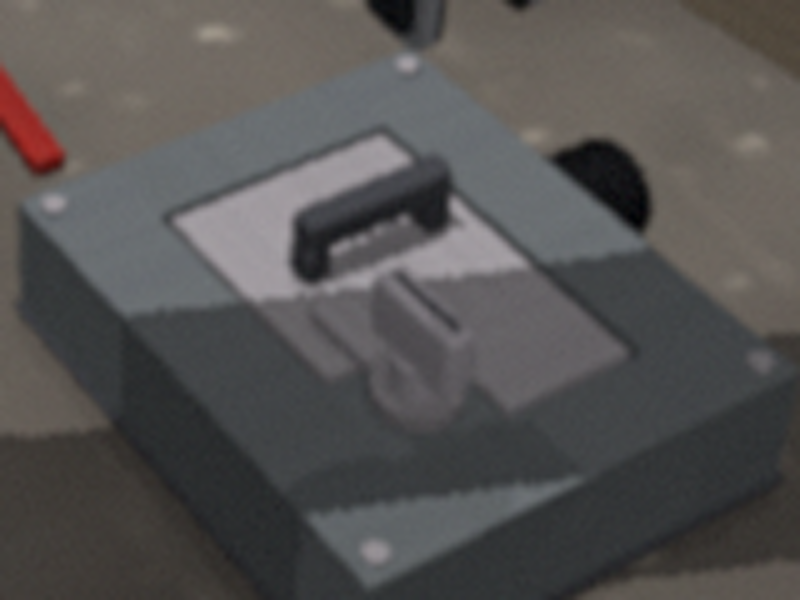

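The wing is turned a quarter turn, with its slot running from (400,275) to (460,330) in the crop. The tongue lies over the cover at about (345,330), the cover is flush, and the gripper is clear. I'll hand in.

```bash
python3 -c "
from workcell import manip
print(manip.hand_in())"
```

```text
the job is handed in; nothing more can be done
None
```

The hatch is closed: the cover lies flush with its notch round the stud's block, the stud was pressed and turned about 89° clockwise, and after release the last picture shows its tongue over the cover; the job was handed in at about 24.5 s of the 54 s, and no verdict was shown.

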